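Hang the toddler spoon on the revolving peg carousel

TASK

Turn the revolving utensil carousel until its one empty peg points towards the robot and let it come to rest, then take the ring-handled toddler spoon out of the ceramic spoon rest and hang it by its ring on that peg, so that it hangs freely, bowl down, with the peg still at the front. Leave the other things on the board where they are.

Things in the scene. Friction and masses are not known exactly. Their poses are not given: they have to be found in the camera images.
- stand: Fixed beech foot (164 mm across, 20 mm high) and 22 mm post of the carousel. Origin: centre of the underside, on the turning axis; axes as the world's: its -x side is the front, facing the robot. Above it the crown carries five small steel utensils that swing and cannot be taken off: each up to 48 mm wide, hanging down to 35 mm above the board, within 110 mm of the axis.
- crown (a joint): Angle of the crown about the vertical axis, rad, counter-clockwise from above; turns freely over many turns; 0 or any whole turn (6.283) = empty peg straight to the front (-x). Starts 1.0 to 5.28. Stays where it is left (0.06 N m to turn). Crown: 60 mm beech hub with six straight pegs every 60 degrees, all alike, five with utensils, one empty.
- knob (a point): Middle of the round turning knob on top of the crown, on the axis, 267 mm above the board: 37 mm across, 33 mm high (its top 18 mm above this point); below it a thin neck, the hub begins 50 mm under this point.
- free_peg (a point): Middle of the empty peg, on its centre line, 66 mm from the axis, 210 mm above the board. The peg is 10 mm thick, 85 mm long, straight, rising outwards 28 degrees above level. Axes turn with the crown: -x points level outwards along the peg, z up.
- free_peg_tip (a point): Centre of the 13 mm ball at the outer end of the empty peg, 103 mm from the axis, 230 mm above the board; the line from here to free_peg is the peg's centre line, going inwards and down at 28 degrees.
- spoon_rest: Fixed white ceramic spoon rest: a 92 mm round dish, 17 mm high, centred 60 mm along -x from the origin, and a notched lip (20 by 34 mm, 22 mm high, cheeks 27 mm) from x = -26 to -6 mm on which the handle lies. Origin on the board under the handle, 6 mm past the lip; +x points along the handle to the ring.
- spoon_grip (a point): On the loose stainless toddler spoon (169 mm long, 60 g): centre of its flat level handle (12 mm wide, 8 mm thick, from 48 mm behind to 36 mm ahead of this point), clear of the rest, 26 mm above the board. +x runs to the ring, -x to the bowl, z square to the flat, up at the start. Bowl (40 mm across, its underside 20 mm lower) centred 78 mm along -x; balance point about 43 mm along -x.
- spoon_ring (a point): Centre of the round ring at the end of the toddler spoon's handle, 51 mm along +x from spoon_grip: 27 mm clear inside, 39 mm outside, of 6 mm round bar, in the plane of the handle. Axes as spoon_grip.
- toddler_spoon: The same toddler spoon as a whole; this origin lies under the handle, level with the underside of the bowl, 18 mm from spoon_grip along -x and 20 mm along -z; same axes.
- plain_spoon: Second toddler spoon, loose, without a ring, 150 mm long, lying on the board near its near edge; not to be moved. Origin under its handle.
- thermal_cup: Aluminium thermal cup with a ribbed grey screw lid, 72 mm across, 141 mm high, loose, on the other side of the carousel from the spoon rest; not to be moved. Origin: centre of the underside.
- bear_plate: White plastic plate shaped like a bear's head, 168 mm across, 24 mm high, with two round ears, loose, at a far corner of the board; not to be moved. Origin: centre of the underside.
- jar: Closed glass jar with a steel cap, 72 mm across, 100 mm high, loose, at the other far corner of the board; not to be moved. Origin: centre of the underside.
Not all that is in view belongs to the job. Leave any blue look-alike of the toddler_spoon alone.

How it is judged:
By the outcome, as a careful person would: the job done as asked, in the order asked, and still so for the second after the job is handed in, with the robot touching nothing.
It also fails if it takes over 72 s, if anything falls off the work surface, if the arm or the gripper's body presses on something with over 40 N, if the wrist force passes 120 N, or if a joint passes its speed limit or range.

ROBOT

A 6-joint arm with a two-finger parallel gripper is mounted at the origin on the work surface. World frame = base frame: x ahead of the robot, y to its left, z up, the work surface at z = 0. Lengths are in m, angles in rad, forces in N, time in s.
With the tool pointing down it reaches from about 0.35 to 0.775 m from the base axis. Payload 5.5 kg.
Tool frame: the origin (TCP) lies midway between the tips of the shut fingers; the grasp point (between the pads) lies 19 mm behind it; z points along the fingers, y is the line along which they close (so a half turn about z gives the same grasp; the last joint's range is limited). The gripper opens to 85 mm and grips with 20 to 120 N. Pads are 22 mm wide; open, the fingers measure 114 mm over their backs; the gripper's body (76 mm by 85 mm) begins 54 mm behind the grasp point. The pads swing forward as they close: fully open they stand 13 mm farther back than shut.
Start: joints at [1.169, 0.313, 0.046, 1.304, 0, 1.431], TCP at [0.149, 0.555, 0.231] pointing down, gripper open.
Joint ranges: [-2.76, 2.76], [-0.86, 1.69], [-1.03, 1.26], [-2.2, 2.34], [-1.47, 1.5], [-3.14, 3.14]. Speed limits (rad/s): [2.57, 2.57, 3.14, 3.14, 3.14, 3.14].

INTERFACE

Orientations are given as a unit quaternion [w, x, y, z].
In Python, from workcell import env gives the robot as it stands. The module is installed in compiled form; this text tells all that it offers.
- The arm moves only by the tool servo_tool, never from a script. Its argument "increments" is a list of rows, each an object of numbers: "grip": the closure, from 0 (fully open) to 1 (shut); "x", "y", "z": the shift along the tool's x, y, z in mm; "roll": the turn about the tool's z in degrees. In form: [{"grip": .., "x": .., "y": .., "z": .., "roll": ..}, ...]. A call has 1 to 5 rows; each row shifts and turns the commanded pose from where the row before left it, along the tool's axes as they then stand; what a row does not reach is not made up. A row lasts 1/12 s, in which the tool goes at most 41.7 mm and 7.16 degrees, less where a joint would pass 70% of its speed; a pose out of reach is approached as far as the arm can. A call is refused whole if a number of a shift passes 41.7 or a number of a turn 7.16, either way. A call with a gripper value outside its range is refused whole. The fingers move at their own pace and stop on an object; "grip_force" is the grip in N (left out, the last holds). Time passes only in rows, so rows that do not move let the fingers close. It gives the time, the measured TCP pose, the force, the opening and the grip force at its end, in the units of the state.
- env.get_state(): the state, without advancing time (a new reading comes with each control period).
- env.read_camera(name): name is "side" or "top" or "wrist"; returns the picture (400x640x3 uint8, red, green, blue); there is no depth.
- env.get_calibration(name): a dict with "vertical_fov" (degrees; the focal length in pixels is half the picture's height over the tangent of half this angle, whatever the lens; pixels are square), "cx", "cy" (the principal point, pixels), "rvec" (rotation vector, rad) and "tvec" (3), from world to camera coordinates, as OpenCV has them; the wrist camera has in their place "tool_from_camera" (4x4, takes a point from camera to tool coordinates, whose origin is the TCP and whose axes are the flange's). Camera axes: x right, y down, z forward; pixel columns grow to the right and rows downward; lengths in m; the calibration is good to about 2 mm. A picture is of the moment at which its call begins: read the wrist's pose just before it. get_calibration takes no time and is no camera call.
- env.hand_in(): hands the job in; it is judged then, once.
The state is a dict: "clock": time; "joint_pos": joint angles; "qvel": joint speeds; "tau": joint torques, N m; "tcp_pos": TCP position; "orientation": TCP orientation; "wrist_force": force on the tool from outside, world axes, zero at the start; "ft_torque": the same for the moment, N m; "finger_gap": finger opening in m; "grip_force": force on a finger pad.
Only numpy, scipy, OpenCV 4.12 (cv2) and the standard library are available. Lean on these libraries where they do the work, as an engineer would, in place of code of your own. Each camera call takes 0.05 s, during which the arm holds its last target. There are 200 camera calls.

## Working session

There is one attempt and no reset: what is moved stays moved. The work goes in short steps, Python scripts to look and compute and a tool call to move; the robot and the scene stay as the last step left them, time stands still between calls to the robot, and variables do not carry over. Pictures are saved under pics/ and viewed, at most 10 in all, crops included, and the job is handed in when it is done.

Besides the shell and the picture viewer there is one more tool, called after ">>>" as a command line: name --argument value ..., lists and objects as JSON in quotes. servo_tool: Moves the arm, as the interface text tells. Its arguments: {"type":"object","properties":{"increments":{"type":"array"},"grip_force":{"type":"number"}},"required":["increments"]}

```bash
mkdir -p pics; cat > h.py <<'E'
import numpy as np, cv2
from scipy.spatial.transform import Rotation as R
from workcell import env
def save(im,n): cv2.imwrite('pics/'+n+'.png',im[:,:,::-1])
def cam(name,st=None):
    c=env.get_calibration(name); f=200/np.tan(np.radians(c['vertical_fov'])/2)
    K=np.array([[f,0,c['cx']],[0,f,c['cy']],[0,0,1]])
    if 'rvec' in c:
        Rm=cv2.Rodrigues(np.array(c['rvec'],float))[0]; t=np.array(c['tvec'],float).ravel()
    else:
        st=st or env.get_state(); T=np.eye(4); q=st['orientation']
        T[:3,:3]=R.from_quat([q[1],q[2],q[3],q[0]]).as_matrix(); T[:3,3]=st['tcp_pos']
        M=np.linalg.inv(T@np.array(c['tool_from_camera'])); Rm=M[:3,:3]; t=M[:3,3]
    return K,Rm,t
def proj(c,P):
    K,Rm,t=c; p=(np.atleast_2d(P)@Rm.T+t)@K.T; return p[:,:2]/p[:,2:]
def ray(c,uv):
    K,Rm,t=c; d=Rm.T@np.linalg.inv(K)@np.array([*uv,1.]); return -Rm.T@t,d/np.linalg.norm(d)
def atz(c,uv,z):
    o,d=ray(c,uv); return o+d*(z-o[2])/d[2]
def tri(cs,uvs):
    A=np.zeros((3,3));b=np.zeros(3);rs=[ray(c,u) for c,u in zip(cs,uvs)]
    for o,d in rs: P=np.eye(3)-np.outer(d,d);A+=P;b+=P@o
    p=np.linalg.solve(A,b); return p,[np.linalg.norm(np.cross(p-o,d)) for o,d in rs]
E
python3 - <<'E'
from h import *
st=env.get_state(); print(st)
for n in ('top','side','wrist'):
    im=env.read_camera(n); save(im,n+'0'); 
    c=env.get_calibration(n); print(n,c)
E
```

```text
{'clock': 0.0, 'joint_pos': array([1.16940302e+00, 3.13978376e-01, 4.49811565e-02, 1.30359050e+00,
       1.05935187e-05, 1.43125811e+00]), 'qvel': array([-0.00100888,  0.00299528, -0.00033248,  0.00227541,  0.00229624,
        0.0009718 ]), 'tau': array([ 8.97850314e-04, -4.80629110e+01,  2.98533404e+01,  1.95197971e-02,
        1.44703385e-06, -2.67797283e-06]), 'tcp_pos': array([0.14862441, 0.55493687, 0.23042229]), 'orientation': array([-2.44416205e-04,  1.30553756e-01,  9.91440828e-01, -8.61718022e-04]), 'wrist_force': array([ 0.15830566,  0.42973174, -0.0060207 ]), 'ft_torque': array([-0.01355771,  0.01015964,  0.01977715]), 'grip_force': 0.0, 'finger_gap': 0.0851360431935636}
top {'vertical_fov': 44.62074452399184, 'cx': 320.48640751604404, 'cy': 205.57619710625465, 'rvec': array([ 2.17201589, -2.15687179,  0.0904846 ]), 'tvec': array([0.15092139, 0.52513058, 1.41338163])}
side {'vertical_fov': 55.49533957832015, 'cx': 322.69214998060284, 'cy': 201.7445940318731, 'rvec': array([ 2.19090666, -0.78598047,  0.34314659]), 'tvec': array([-0.31785237,  0.41713575,  1.02886705])}
wrist {'vertical_fov': 68.34460715161825, 'cx': 315.9270169556579, 'cy': 200.73629534070966, 'tool_from_camera': array([[-3.17756678e-04, -9.57606385e-01, -2.88079696e-01,
         7.32973557e-02],
       [ 9.99999941e-01, -3.42087885e-04,  3.41186274e-05,
         7.79438369e-05],
       [-1.31220789e-04, -2.88079668e-01,  9.57606437e-01,
        -1.42439652e-01],
       [ 0.00000000e+00,  0.00000000e+00,  0.00000000e+00,
         1.00000000e+00]])}
```

View pics/top0.png

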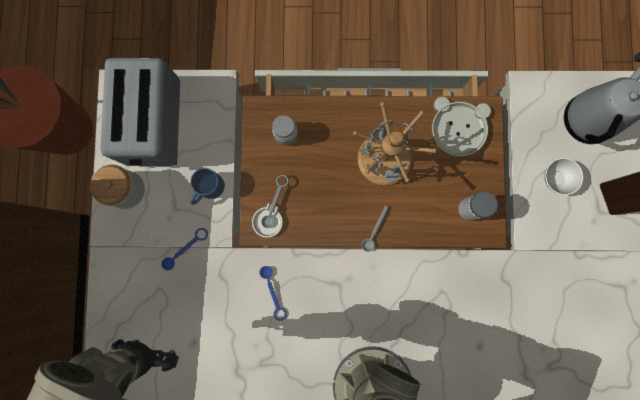

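View pics/side0.png

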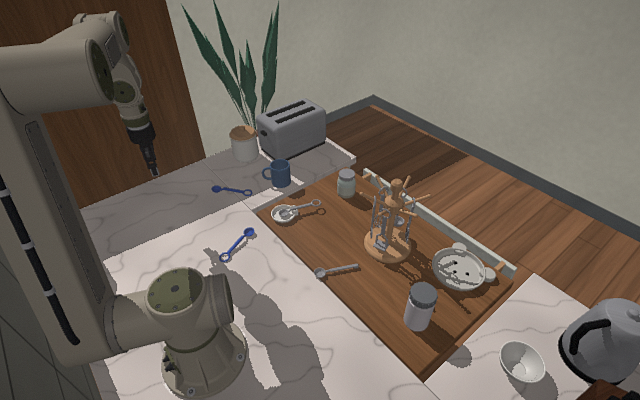

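Top: ring spoon from bowl (267,222) to ring (282,181), carousel near (392,145), cup (480,206). Side: knob (397,185), ring spoon (285,213)–(318,207). Magnifying the carousel and spoon.

```bash
python3 - <<'E'
from h import *
t=cv2.imread('pics/top0.png');s=cv2.imread('pics/side0.png')
r=lambda im,x,y,w,h,k:cv2.resize(im[y:y+h,x:x+w],None,fx=k,fy=k,interpolation=cv2.INTER_CUBIC)
a=np.hstack([r(t,340,90,100,100,4),r(s,350,165,100,100,4)])
b=np.hstack([r(t,240,165,100,48,4),r(s,255,180,100,48,4)])
cv2.imwrite('pics/c0.png',np.vstack([a,b]))
T=cam('top');S=cam('side')
print('knob',tri([T,S],[(399.5,138),(397,185)])) 
print('ring',tri([T,S],[(282.5,181),(318.5,206.5)]))
E
```

```text
knob (array([ 0.66741258, -0.04190137,  0.27446813]), [np.float64(0.001804201847348594), np.float64(0.0018042018473486943)])
ring (array([0.60383649, 0.26777978, 0.00382827]), [np.float64(0.004404664672453936), np.float64(0.004404664672454223)])
```

View pics/c0.png

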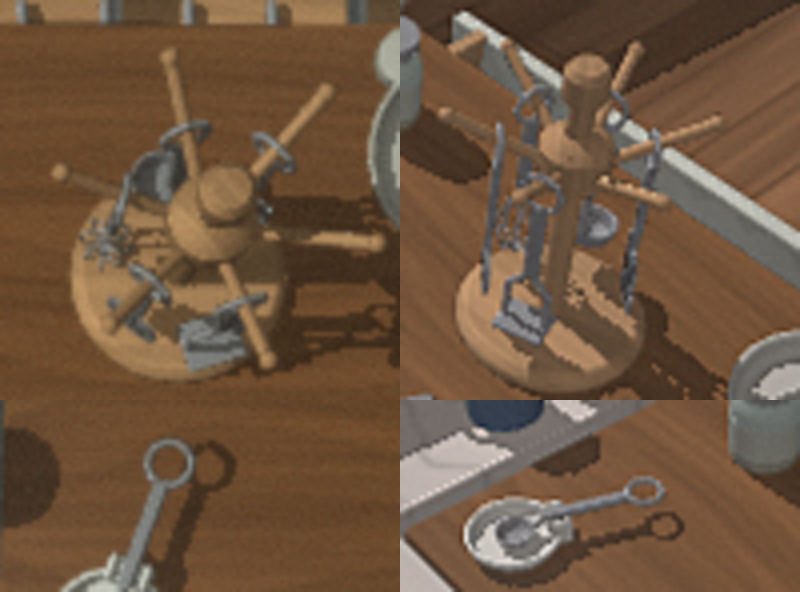

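```bash
python3 - <<'E'
from h import *
from scipy.optimize import least_squares
T=cam('top');S=cam('side')
print('ring',tri([T,S],[(282,180.75),(316.2,202.75)]))
print('knobtop',tri([T,S],[(396.25,138.2),(396.75,180.5)]))
tp=np.array([(434.5,150.25),(421.5,112.75),(382,103.75),(355,133.25),(367.5,170.5),(406.5,179.75)])
sd=np.array([(637,47),(718,123),(665,200),(520,190),(443,113),(508,45)])/4.+[250,165]
def tips(p): 
    a=p[3]+np.pi+np.arange(6)*np.pi/3
    return np.c_[p[0]+.103*np.cos(a),p[1]+.103*np.sin(a),np.full(6,p[2])]
p=least_squares(lambda p:(proj(T,tips(p))-tp).ravel(),[.65,-.05,.23,1.6])
print(p.x,p.fun.round(1))
print(proj(S,tips(p.x)).round(1));print(sd)
P=tips(p.x); u=proj(S,P)
m=[np.argmin(np.linalg.norm(sd-v,axis=1)) for v in u];print(m)
for i in range(6): print(tri([T,S],[tp[i],sd[m[i]]]))
q=least_squares(lambda p:np.r_[(proj(T,tips(p))-tp).ravel(),(proj(S,tips(p))-sd[m]).ravel()],p.x,loss='soft_l1');print(q.x)
bow=atz(T,(267,220),.02);print(bow)
print(atz(T,(240+125/4,165+175/4-25),.026), atz(T,(240+155/4,165+95/4),.026),atz(T,(240+128/4,165+180/4),.026))
E
```

```text
ring (array([0.59842735, 0.26912626, 0.02598336]), [np.float64(0.0009697224388858733), np.float64(0.0009697224388857953)])
knobtop (array([ 0.66685862, -0.03456752,  0.28648837]), [np.float64(0.0018010394427935348), np.float64(0.0018010394427934316)])
[ 0.66907279 -0.03610393  0.2349981   1.3525285 ] [-0.4  0.1 -0.1 -0.2  0.1  0.2  0.1 -0.4 -0.3  0.3  0.5 -0. ]
[[415.6 214.4]
 [428.9 194.8]
 [408.6 176.2]
 [376.6 175.3]
 [361.2 192.6]
 [379.7 213.2]]
[[409.25 176.75]
 [429.5  195.75]
 [416.25 215.  ]
 [380.   212.5 ]
 [360.75 193.25]
 [377.   176.25]]
[np.int64(2), np.int64(1), np.int64(0), np.int64(5), np.int64(4), np.int64(3)]
(array([ 0.64764018, -0.13826371,  0.2333268 ]), [np.float64(0.0003925360687872708), np.float64(0.00039253606878731707)])
(array([ 0.74621865, -0.10702609,  0.23111922]), [np.float64(0.0005975146198075938), np.float64(0.0005975146198076776)])
(array([ 0.76952966, -0.00559451,  0.23175872]), [np.float64(0.0006859809785648222), np.float64(0.0006859809785646063)])
(array([0.69199003, 0.06382965, 0.23079923]), [np.float64(0.0008465541152941016), np.float64(0.0008465541152939512)])
(array([0.59320155, 0.03344242, 0.23276449]), [np.float64(0.0013441578962858965), np.float64(0.0013441578962859282)])
(array([ 0.57133237, -0.06622369,  0.23670206]), [np.float64(0.0010922037323806183), np.float64(0.0010922037323806513)])
[ 0.66986406 -0.03668409  0.23267394  1.35116746]
[0.48075876 0.3129426  0.02      ]
[0.58842625 0.30152612 0.026     ] [0.57356706 0.27895456 0.026     ] [0.51008454 0.29792807 0.026     ]
```

Crown axis is about (0.669,−0.036), angle about 1.35 (empty peg to −y); ring at (0.598,0.269,0.026), which matches the text. Moving above the knob.

>>> servo_tool --increments '[{"grip": 0, "z": -25}, {"grip": 0, "x": -25, "y": -17, "z": -25}, {"grip": 0, "x": -25, "y": -17, "z": -25}, {"grip": 0, "x": -25, "y": -17, "z": -25}, {"grip": 0, "x": -33, "y": -22}]'

```text
invalid input at $.increments[0]: expected keys grip, x, y, z, roll
```

>>> servo_tool --increments '[{"grip": 0, "x": -33, "y": -22}, {"grip": 0, "x": -33, "y": -22}, {"grip": 0, "x": -33, "y": -22}, {"grip": 0, "x": -33, "y": -22}, {"grip": 0, "x": -33, "y": -22}]'

```text
invalid input at $.increments[0]: expected keys grip, x, y, z, roll
```

>>> servo_tool --increments '[{"grip": 0, "x": -33, "y": -22}, {"grip": 0, "x": -33, "y": -22}, {"grip": 0, "x": -33, "y": -22}, {"grip": 0, "x": -33, "y": -22}, {"grip": 0, "x": -33, "y": -22}]'

```text
invalid input at $.increments[0]: expected keys grip, x, y, z, roll
```

```bash
cat >> h.py <<'E'
def tool(): 
    st=env.get_state(); q=st['orientation']; Rm=R.from_quat([q[1],q[2],q[3],q[0]]).as_matrix()
    return st,Rm
def to(P):
    st,Rm=tool(); print('clk',st['clock'],'tcp',st['tcp_pos'].round(4),'yaw_x',np.degrees(np.arctan2(Rm[1,0],Rm[0,0])).round(2),'tilt',Rm[2].round(3),'j',st['joint_pos'].round(2),'gap',st['finger_gap'],'F',st['wrist_force'].round(1),'g',st['grip_force'])
    print('go mm',(Rm.T@(np.array(P)-st['tcp_pos'])*1000).round(1))
E
python3 -c "
from h import *
to([.669,-.0365,.32])"
```

```text
clk 0.15 tcp [0.1487 0.5551 0.2306] yaw_x 165.0 tilt [ 0.    -0.001 -1.   ] j [ 1.17  0.31  0.05  1.3  -0.    1.43] gap 0.08546336312157776 F [-0.1 -0.3  0.1] g 0.0
go mm [-655.7 -436.8  -88.9]
```

All five keys are required.

>>> servo_tool --increments '[{"grip": 0, "x": 0, "y": 0, "z": -25, "roll": 0}, {"grip": 0, "x": -25, "y": -17, "z": -25, "roll": 0}, {"grip": 0, "x": -25, "y": -17, "z": -25, "roll": 0}, {"grip": 0, "x": -25, "y": -17, "z": -25, "roll": 0}, {"grip": 0, "x": -33, "y": -22, "z": 0, "roll": 0}]'

```text
clock: 0.57
tcp_pos: [0.2351, 0.458, 0.3359]
orientation: [0.002, 0.129, 0.992, 0.003]
wrist_force: [2.0, 0.8, 0.3]
finger_gap: 0.0853
grip_force: 0.0
```

>>> servo_tool --increments '[{"grip": 0, "x": -33, "y": -22, "z": 0, "roll": 0}, {"grip": 0, "x": -33, "y": -22, "z": 0, "roll": 0}, {"grip": 0, "x": -33, "y": -22, "z": 0, "roll": 0}, {"grip": 0, "x": -33, "y": -22, "z": 0, "roll": 0}, {"grip": 0, "x": -33, "y": -22, "z": 0, "roll": 0}]'

```text
clock: 0.98
tcp_pos: [0.3659, 0.3063, 0.3313]
orientation: [0.0, 0.13, 0.991, 0.0]
wrist_force: [0.0, 0.6, -0.4]
finger_gap: 0.0855
grip_force: 0.0
```

>>> servo_tool --increments '[{"grip": 0, "x": -33, "y": -22, "z": 0, "roll": 0}, {"grip": 0, "x": -33, "y": -22, "z": 0, "roll": 0}, {"grip": 0, "x": -33, "y": -22, "z": 0, "roll": 0}, {"grip": 0, "x": -33, "y": -22, "z": 0, "roll": 0}, {"grip": 0, "x": -33, "y": -22, "z": 0, "roll": 0}]'

```text
clock: 1.4
tcp_pos: [0.4969, 0.1573, 0.3312]
orientation: [-0.0, 0.131, 0.991, 0.0]
wrist_force: [0.8, 0.5, 0.2]
finger_gap: 0.0857
grip_force: 0.0
```

```bash
python3 -c "
from h import *
to([.669,-.0365,.33])"
```

```text
clk 1.4 tcp [0.4969 0.1573 0.3312] yaw_x 164.99 tilt [ 0.  0. -1.] j [0.15 0.2  0.14 1.51 0.   0.41] gap 0.0856558445870617 F [0.8 0.5 0.2] g 0.0
go mm [-216.4 -142.6    1.1]
```

>>> servo_tool --increments '[{"grip": 0, "x": -33, "y": -22, "z": 0, "roll": 0}, {"grip": 0, "x": -33, "y": -22, "z": 0, "roll": 0}, {"grip": 0, "x": -33, "y": -22, "z": 0, "roll": 0}, {"grip": 0, "x": 0, "y": 0, "z": 0, "roll": 0}, {"grip": 0, "x": 0, "y": 0, "z": 0, "roll": 0}]'

```text
clock: 1.82
tcp_pos: [0.5755, 0.0677, 0.3297]
orientation: [-0.001, 0.132, 0.991, -0.0]
wrist_force: [-0.8, -0.4, 0.5]
finger_gap: 0.0857
grip_force: 0.0
```

```bash
python3 - <<'E'
from h import *
to([.669,-.0365,.33])
st=env.get_state();im=env.read_camera('wrist');W=cam('wrist',st)
P=[.669,-.0365,.285]; a=np.pi+1.352+np.arange(6)*np.pi/3
pts=[P]+[[.669+.103*np.cos(b),-.0365+.103*np.sin(b),.231] for b in a]
u=proj(W,pts);print(u.round(0))
o=im.copy()
for i,v in enumerate(u): cv2.circle(o,tuple(map(int,v)),5,(255,0,0) if i!=1 else (0,255,0),1)
save(im,'w1raw');save(o,'w1')
E
```

```text
clk 1.8167 tcp [0.5755 0.0677 0.3297] yaw_x 164.79 tilt [ 0.002 -0.    -1.   ] j [-0.02  0.32  0.3   1.55  0.    0.24] gap 0.08571289067177407 F [-0.8 -0.4  0.5] g 0.0
go mm [-117.6  -76.1   -0.5]
[[220. 363.]
 [132. 322.]
 [199. 391.]
 [297. 387.]
 [344. 314.]
 [283. 230.]
 [167. 235.]]
```

View pics/w1.png

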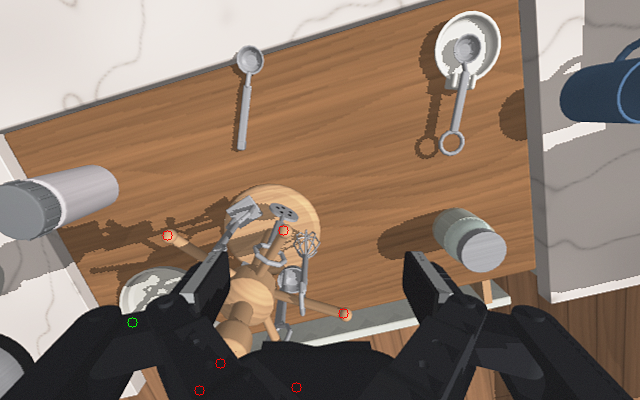

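Wrist picture: visible peg tips at (168,236), (284,230), (345,314) match the predicted marks; ring at (452,142). Going on to the knob.

>>> servo_tool --increments '[{"grip": 0, "x": -30, "y": -19, "z": 0, "roll": 0}, {"grip": 0, "x": -30, "y": -19, "z": 0, "roll": 0}, {"grip": 0, "x": -30, "y": -19, "z": 0, "roll": 0}, {"grip": 0, "x": -28, "y": -19, "z": 0, "roll": 0}, {"grip": 0, "x": 0, "y": 0, "z": 0, "roll": 0}]'

```text
clock: 2.28
tcp_pos: [0.6712, -0.0374, 0.3285]
orientation: [-0.001, 0.132, 0.991, -0.001]
wrist_force: [-2.1, 0.5, -1.4]
finger_gap: 0.0853
grip_force: 0.0
```

```bash
python3 - <<'E'
from h import *
to([.669,-.0365,.248])
E
```

```text
clk 2.2833 tcp [ 0.6712 -0.0374  0.3285] yaw_x 164.86 tilt [ 0.001 -0.001 -1.   ] j [-0.17  0.54  0.62  1.66 -0.    0.09] gap 0.0852574568088333 F [-2.1  0.5 -1.4] g 0.0
go mm [ 2.3  0.4 80.5]
```

>>> servo_tool --increments '[{"grip": 0, "x": 2, "y": 0, "z": 20, "roll": 0}, {"grip": 0, "x": 0, "y": 0, "z": 30, "roll": 0}, {"grip": 0, "x": 0, "y": 0, "z": 30, "roll": 0}, {"grip": 0.45, "x": 0, "y": 0, "z": 0, "roll": 0}, {"grip": 0.7, "x": 0, "y": 0, "z": 0, "roll": 0}]' --grip_force 25

```text
clock: 2.7
tcp_pos: [0.6649, -0.0319, 0.2502]
orientation: [-0.002, 0.13, 0.992, 0.0]
wrist_force: [-0.3, -0.3, 1.6]
finger_gap: 0.0643
grip_force: 0.0
```

>>> servo_tool --increments '[{"grip": 0.7, "x": 0, "y": 0, "z": 0, "roll": 0}, {"grip": 0.7, "x": 0, "y": 0, "z": 0, "roll": 0}, {"grip": 0.7, "x": 0, "y": 0, "z": 0, "roll": 0}, {"grip": 0.7, "x": 0, "y": 0, "z": 0, "roll": 0}]'

```text
clock: 3.03
tcp_pos: [0.6678, -0.035, 0.2551]
orientation: [0.002, 0.131, 0.991, -0.001]
wrist_force: [-3.8, -3.6, 6.9]
finger_gap: 0.0354
grip_force: 26.1
```

```bash
python3 - <<'E'
from h import *
to([.669,-.0365,.248])
E
```

```text
clk 3.0333 tcp [ 0.6678 -0.035   0.2551] yaw_x 164.96 tilt [-0.005 -0.002 -1.   ] j [-0.17  0.5   0.38  1.45 -0.    0.09] gap 0.0354019202482023 F [-3.8 -3.6  6.9] g 26.117230168310925
go mm [-1.6 -1.1  7.1]
```

>>> servo_tool --increments '[{"grip": 0.7, "x": 0, "y": 0, "z": 0, "roll": 4}, {"grip": 0.7, "x": 0, "y": 0, "z": 0, "roll": 7}, {"grip": 0.7, "x": 0, "y": 0, "z": 0, "roll": 7}, {"grip": 0.7, "x": 0, "y": 0, "z": 0, "roll": 7}, {"grip": 0.7, "x": 0, "y": 0, "z": 0, "roll": 7}]'

```text
clock: 3.45
tcp_pos: [0.6685, -0.0337, 0.2551]
orientation: [0.003, 0.401, 0.916, 0.001]
wrist_force: [-0.3, 1.7, 5.4]
finger_gap: 0.0356
grip_force: 26.0
```

>>> servo_tool --increments '[{"grip": 0.7, "x": 0, "y": 0, "z": 0, "roll": 7}, {"grip": 0.7, "x": 0, "y": 0, "z": 0, "roll": 7}, {"grip": 0.7, "x": 0, "y": 0, "z": 0, "roll": 7}, {"grip": 0.7, "x": 0, "y": 0, "z": 0, "roll": 7}, {"grip": 0.7, "x": 0, "y": 0, "z": 0, "roll": 7}]'

```text
clock: 3.87
tcp_pos: [0.67, -0.0329, 0.2551]
orientation: [0.003, 0.658, 0.753, 0.003]
wrist_force: [4.9, 2.9, 4.4]
finger_gap: 0.0361
grip_force: 26.2
```

>>> servo_tool --increments '[{"grip": 0.7, "x": 0, "y": 0, "z": 0, "roll": 6.5}, {"grip": 0.7, "x": 0, "y": 0, "z": 0, "roll": 4}, {"grip": 0.7, "x": 0, "y": 0, "z": 0, "roll": 0}, {"grip": 0.7, "x": 0, "y": 0, "z": 0, "roll": 0}, {"grip": 0.7, "x": 0, "y": 0, "z": 0, "roll": 0}]'

```text
clock: 4.28
tcp_pos: [0.6706, -0.0328, 0.2551]
orientation: [0.003, 0.722, 0.692, 0.004]
wrist_force: [6.4, 2.7, 4.5]
finger_gap: 0.036
grip_force: 26.3
```

```bash
python3 - <<'E'
from h import *
to([.669,-.0365,.248])
t=env.read_camera('top');s=env.read_camera('side');st=env.get_state();w=env.read_camera('wrist')
r=lambda im,x,y,w,h,k:cv2.resize(im[y:y+h,x:x+w],None,fx=k,fy=k,interpolation=cv2.INTER_CUBIC)
o=np.zeros((600,800,3),np.uint8);o[:400,:400]=r(t,340,100,100,100,4);o[:400,400:]=r(s,350,165,100,100,4);o[400:,:320]=cv2.resize(w,(320,200))
save(o,'c1');save(t,'top1');save(s,'side1')
E
```

```text
clk 4.2833 tcp [ 0.6706 -0.0328  0.2551] yaw_x 87.55 tilt [ 0.001  0.01  -1.   ] j [-0.17  0.5   0.38  1.44  0.    1.44] gap 0.03595807413794084 F [6.4 2.7 4.5] g 26.2779755203519
go mm [-3.7 -1.5  7.1]
```

View pics/c1.png

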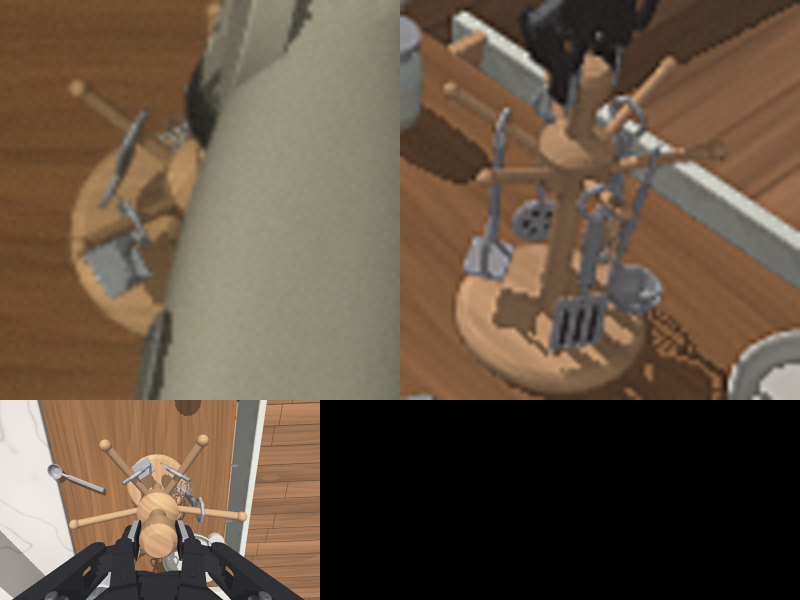

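Wrist picture: bare peg with tip at about (150,248) full-res points to the front; the other visible tips are (210,88), (406,80), (484,234). Fitting the angle.

```bash
python3 - <<'E'
from h import *
from scipy.optimize import least_squares
W=cam('wrist');S=cam('side');T=cam('top')
def tips(x,y,t,k): 
    a=t+np.pi+np.array(k)*np.pi/3
    return np.c_[x+.103*np.cos(a),y+.103*np.sin(a),np.full(len(k),.232)]
wu=np.array([(150,248),(210,88),(406,80),(484,234)]);wk=[0,5,4,3]
su=np.array([(370.75,209.25),(362,187),(428.75,203)]);sk=[0,5,2]
tu=np.array([(340+77/4,100+88/4)])
for name,f in dict(w=lambda p:proj(W,tips(*p,wk))-wu, s=lambda p:proj(S,tips(*p,sk))-su).items():
    q=least_squares(lambda p:f(p).ravel(),[.67,-.036,0.]);print(name,q.x.round(4),q.fun.round(1))
f=lambda p:np.r_[(proj(W,tips(*p,wk))-wu).ravel()/2,(proj(S,tips(*p,sk))-su).ravel(),(proj(T,tips(*p,[5]))-tu).ravel()]
q=least_squares(f,[.67,-.036,0.]);print(q.x.round(4),q.fun.round(1))
E
```

```text
w [ 0.6708 -0.0347  0.0007] [-2.1  0.1  0.6  1.   0.7 -0.   0.5 -0.9]
s [ 0.6676 -0.037  -0.0072] [-0.2  0.1  0.4  0.2 -0.1 -0.2]
[ 0.6738 -0.0348 -0.0266] [ 1.  -2.   5.4 -1.   5.5  1.4  2.4  1.7  0.3 -1.6  1.5 -1.3  0.5 -1.1
 -0.9 36.7]
```

Both views agree that the crown angle is about 0. Releasing, lifting, and travelling to the spoon while rolling.

>>> servo_tool --increments '[{"grip": 0.4, "x": 0, "y": 0, "z": 0, "roll": 0}, {"grip": 0.3, "x": 0, "y": 0, "z": 0, "roll": 0}, {"grip": 0.2, "x": 0, "y": 0, "z": 0, "roll": 0}, {"grip": 0.2, "x": 0, "y": 0, "z": -20, "roll": 0}, {"grip": 0.2, "x": 0, "y": 0, "z": -40, "roll": 0}]'

```text
clock: 4.85
tcp_pos: [0.6645, -0.0334, 0.3062]
orientation: [-0.005, 0.722, 0.691, -0.003]
wrist_force: [1.6, 0.3, 0.2]
finger_gap: 0.0681
grip_force: 0.0
```

>>> servo_tool --increments '[{"grip": 0.2, "x": 0, "y": 0, "z": -40, "roll": 0}, {"grip": 0.2, "x": 0, "y": 0, "z": 0, "roll": -7}, {"grip": 0.2, "x": 0, "y": 0, "z": 0, "roll": -7}, {"grip": 0.2, "x": 0, "y": 0, "z": 0, "roll": -7}, {"grip": 0.2, "x": 0, "y": 0, "z": 0, "roll": -7}]'

```text
clock: 5.27
tcp_pos: [0.6671, -0.0339, 0.3519]
orientation: [0.0, 0.531, 0.847, 0.0]
wrist_force: [0.1, 0.0, -0.2]
finger_gap: 0.0682
grip_force: 0.0
```

>>> servo_tool --increments '[{"grip": 0.2, "x": 0, "y": 0, "z": 0, "roll": -7}, {"grip": 0.2, "x": 0, "y": 0, "z": 0, "roll": -7}, {"grip": 0.2, "x": 0, "y": 0, "z": 0, "roll": -7}, {"grip": 0.2, "x": 0, "y": 0, "z": 0, "roll": -7}, {"grip": 0.2, "x": 0, "y": 0, "z": 0, "roll": -7}]'

```text
clock: 5.68
tcp_pos: [0.6669, -0.0338, 0.3515]
orientation: [-0.0, 0.252, 0.968, 0.0]
wrist_force: [0.2, 0.2, 0.2]
finger_gap: 0.068
grip_force: 0.0
```

```bash
python3 - <<'E'
from h import *
to([.55,.287,.2])
save(env.read_camera('side'),'side2')
E
```

```text
clk 5.6833 tcp [ 0.6669 -0.0338  0.3515] yaw_x 150.83 tilt [ 0.  0. -1.] j [-0.17  0.54  0.68  1.71  0.    0.34] gap 0.0679802294334774 F [0.2 0.2 0.2] g 0.0
go mm [258.4 223.2 151.5]
```

>>> servo_tool --increments '[{"grip": 0.2, "x": 31, "y": 27, "z": 0, "roll": 0}, {"grip": 0.2, "x": 31, "y": 27, "z": 0, "roll": 0}, {"grip": 0.2, "x": 31, "y": 27, "z": 0, "roll": 0}, {"grip": 0.2, "x": 31, "y": 27, "z": 0, "roll": 0}, {"grip": 0.2, "x": 28, "y": 24, "z": 18, "roll": 0}]'

```text
clock: 6.15
tcp_pos: [0.5998, 0.158, 0.3369]
orientation: [0.003, 0.256, 0.967, 0.001]
wrist_force: [0.4, 0.5, 1.6]
finger_gap: 0.0685
grip_force: 0.0
```

>>> servo_tool --increments '[{"grip": 0.2, "x": 28, "y": 24, "z": 18, "roll": 0}, {"grip": 0.2, "x": 28, "y": 24, "z": 18, "roll": 0}, {"grip": 0.2, "x": 28, "y": 24, "z": 18, "roll": 0}, {"grip": 0.2, "x": 20, "y": 17, "z": 30, "roll": -6}, {"grip": 0.2, "x": 0, "y": 0, "z": 30, "roll": -3}]'

```text
clock: 6.57
tcp_pos: [0.5512, 0.2896, 0.2195]
orientation: [0.001, 0.174, 0.985, 0.001]
wrist_force: [1.0, -0.9, -0.5]
finger_gap: 0.0683
grip_force: 0.0
```

>>> servo_tool --increments '[{"grip": 0.2, "x": 0, "y": 0, "z": 0, "roll": 0}, {"grip": 0.2, "x": 0, "y": 0, "z": 0, "roll": 0}]'

```text
clock: 6.73
tcp_pos: [0.5516, 0.2844, 0.2181]
orientation: [-0.002, 0.179, 0.984, -0.001]
wrist_force: [0.4, -0.7, 0.7]
finger_gap: 0.0682
grip_force: 0.0
```

```bash
python3 - <<'E'
from h import *
to([.55,.287,.009])
st=env.get_state();im=env.read_camera('wrist');W=cam('wrist',st)
r=np.array([.598,.269,.026]);d=np.array([np.cos(np.radians(-20.6)),np.sin(np.radians(-20.6)),0])
u=proj(W,[r,r-.051*d,r-.129*d-[0,0,.012]]);print(u.round(0))
for v in u: cv2.drawMarker(im,tuple(map(int,v)),(255,0,0),cv2.MARKER_CROSS,9,1)
save(im,'w2')
E
```

```text
clk 6.7333 tcp [0.5516 0.2844 0.2181] yaw_x 159.35 tilt [ 0.003 -0.003 -1.   ] j [ 0.35  0.41  0.16  1.32 -0.    0.71] gap 0.06820242332071517 F [ 0.4 -0.7  0.7] g 0.0
go mm [  1.8   2.5 209.1]
[[318. 218.]
 [318. 177.]
 [318. 106.]]
```

View pics/w2.png

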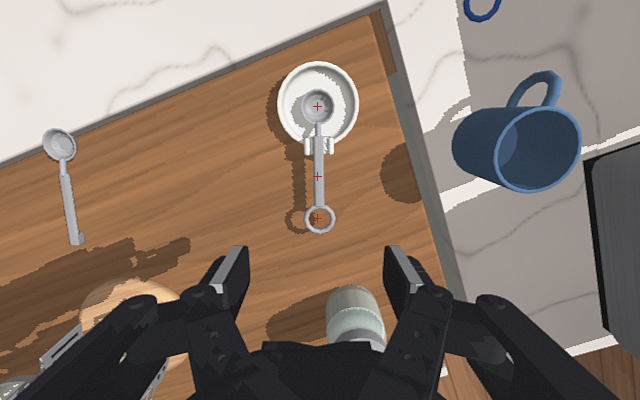

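Ring at (320,218) and bowl at (318,106) match the predicted crosses within 2 px (about 2 mm). Descending to the handle.

>>> servo_tool --increments '[{"grip": 0.35, "x": 2, "y": 3.5, "z": 40, "roll": 0}, {"grip": 0.45, "x": 0, "y": 0, "z": 40, "roll": 0}, {"grip": 0.45, "x": 0, "y": 0, "z": 40, "roll": 0}, {"grip": 0.45, "x": 0, "y": 0, "z": 40, "roll": 0}, {"grip": 0.45, "x": 0, "y": 0, "z": 25, "roll": 0}]' --grip_force 20

```text
clock: 7.2
tcp_pos: [0.5536, 0.2874, 0.0334]
orientation: [0.0, 0.18, 0.984, 0.0]
wrist_force: [-0.4, -0.1, 0.0]
finger_gap: 0.0466
grip_force: 0.0
```

>>> servo_tool --increments '[{"grip": 0.45, "x": 0, "y": 0, "z": 15, "roll": 0}, {"grip": 0.45, "x": 0, "y": 0, "z": 5, "roll": 0}, {"grip": 0.45, "x": 0, "y": 0, "z": 0, "roll": 0}, {"grip": 0.45, "x": 0, "y": 0, "z": 0, "roll": 0}]'

```text
clock: 7.53
tcp_pos: [0.5549, 0.2887, 0.0167]
orientation: [0.002, 0.179, 0.984, 0.001]
wrist_force: [0.3, -0.1, 0.6]
finger_gap: 0.0471
grip_force: 0.0
```

```bash
python3 - <<'E'
from h import *
to([.55,.287,.009])
E
```

```text
clk 7.5333 tcp [0.5549 0.2887 0.0167] yaw_x 159.38 tilt [-0.003  0.003 -1.   ] j [ 0.35  0.54 -0.15  0.87  0.    0.71] gap 0.04711368347784885 F [ 0.3 -0.1  0.6] g 0.0
go mm [ 4.  -3.3  7.7]
```

>>> servo_tool --increments '[{"grip": 0.45, "x": 3, "y": -2, "z": 6, "roll": 0}, {"grip": 0.45, "x": 0, "y": 0, "z": 0, "roll": 0}, {"grip": 0.8, "x": 0, "y": 0, "z": 0, "roll": 0}, {"grip": 1, "x": 0, "y": 0, "z": 0, "roll": 0}, {"grip": 1, "x": 0, "y": 0, "z": 0, "roll": 0}]' --grip_force 20

```text
clock: 7.95
tcp_pos: [0.5492, 0.288, 0.0089]
orientation: [0.0, 0.178, 0.984, 0.0]
wrist_force: [-0.0, -2.0, 0.3]
finger_gap: 0.0114
grip_force: 21.7
```

>>> servo_tool --increments '[{"grip": 1, "x": 0, "y": 0, "z": 0, "roll": 0}, {"grip": 1, "x": 0, "y": 0, "z": 0, "roll": 0}, {"grip": 1, "x": 0, "y": 0, "z": 0, "roll": 0}]'

```text
clock: 8.2
tcp_pos: [0.5492, 0.2881, 0.0088]
orientation: [0.0, 0.178, 0.984, 0.0]
wrist_force: [0.2, 0.1, 3.1]
finger_gap: 0.0115
grip_force: 24.1
```

```bash
python3 - <<'E'
from h import *
to([.55,.287,.009])
E
```

```text
clk 8.2 tcp [0.5492 0.2881 0.0088] yaw_x 159.51 tilt [-0.001  0.001 -1.   ] j [ 0.35  0.55 -0.17  0.85  0.    0.71] gap 0.011513479874110898 F [0.2 0.1 3.1] g 24.149518311023712
go mm [-1.2 -0.7 -0.2]
```

Gripped (gap 11.5 mm). Lifting and looking at how the spoon hangs.

>>> servo_tool --increments '[{"grip": 1, "x": 0, "y": 0, "z": -8, "roll": 0}, {"grip": 1, "x": 0, "y": 0, "z": -12, "roll": 0}, {"grip": 1, "x": 0, "y": 0, "z": -25, "roll": 0}, {"grip": 1, "x": 0, "y": 0, "z": -35, "roll": 0}, {"grip": 1, "x": 0, "y": 0, "z": -40, "roll": 0}]'

```text
clock: 8.62
tcp_pos: [0.547, 0.2871, 0.1277]
orientation: [-0.002, 0.178, 0.984, -0.001]
wrist_force: [0.5, 0.1, -0.8]
finger_gap: 0.0114
grip_force: 23.7
```

>>> servo_tool --increments '[{"grip": 1, "x": 0, "y": 0, "z": -40, "roll": 0}, {"grip": 1, "x": 0, "y": 0, "z": -35, "roll": 0}, {"grip": 1, "x": 0, "y": 0, "z": 0, "roll": 0}, {"grip": 1, "x": 0, "y": 0, "z": 0, "roll": 0}]'

```text
clock: 8.95
tcp_pos: [0.5504, 0.2884, 0.2066]
orientation: [0.003, 0.178, 0.984, 0.002]
wrist_force: [0.2, -0.3, -2.1]
finger_gap: 0.0114
grip_force: 23.7
```

```bash
python3 - <<'E'
from h import *
to([.55,.287,.2])
s=env.read_camera('side');w=env.read_camera('wrist');S=cam('side')
st=env.get_state();u=proj(S,[st['tcp_pos']])[0].astype(int);print(u)
x,y=max(0,u[0]-65),max(0,u[1]-50)
o=np.hstack([cv2.resize(s[y:y+100,x:x+130],(520,400),interpolation=cv2.INTER_CUBIC),w[:400,200:460]]);print(x,y)
save(o,'c3')
E
```

```text
clk 8.95 tcp [0.5504 0.2884 0.2066] yaw_x 159.5 tilt [-0.005  0.004 -1.   ] j [ 0.35  0.41  0.12  1.28 -0.    0.71] gap 0.011405709906873925 F [ 0.2 -0.3 -2.1] g 23.725054264068604
go mm [-0.1 -1.5  6.6]
[300 168]
235 118
```

View pics/c3.png

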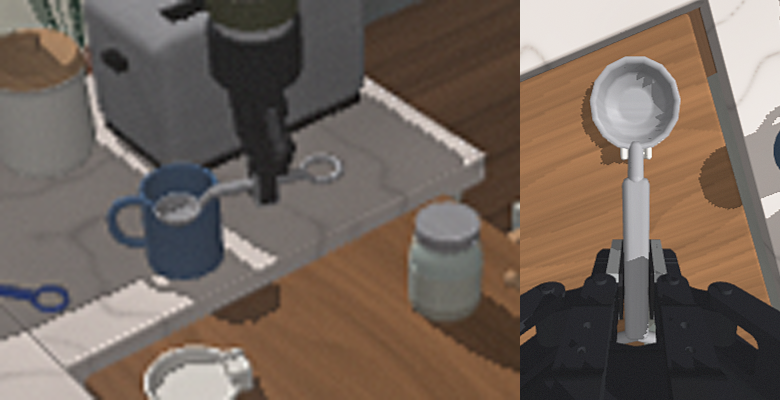

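```bash
cat >> h.py <<'E'
def tilt(cs,obs,grip=None):
    """obs: list of (cam, uv_ring or None, uv_bowl or None); fit theta & offset of spoon in tool xz plane"""
    from scipy.optimize import least_squares
    st,Rm=tool(); g=st['tcp_pos']-.019*Rm[:,2]; d=-Rm[:,0]; up=-Rm[:,2]
    def pts(p):
        th,a,b=p; h=d*np.cos(th)+up*np.sin(th); n=-d*np.sin(th)+up*np.cos(th); o=g+a*h+b*up
        return o+.051*h, o-.078*h-.012*n
    def f(p):
        r,b=pts(p); e=[(p[1])*100,(p[2]+.003)*200]
        for c,ur,ub in obs:
            if ur is not None: e+=list(proj(c,r)[0]-ur)
            if ub is not None: e+=list(proj(c,b)[0]-ub)
        return e
    q=least_squares(f,[.1,0,0]); print('theta',np.degrees(q.x[0]).round(1),'a,b',q.x[1:].round(4),'res',np.round(q.fun,1),'ring',pts(q.x)[0].round(4),'bowl',pts(q.x)[1].round(4))
E
python3 - <<'E'
from h import *
tilt(0,[(cam('side'),(315.5,160),(279.25,169.75))])
tilt(0,[(cam('side'),(315.5,160),(279.25,169.75)),(cam('wrist'),None,(315,104))])
E
```

```text
theta -1.1 a,b [0.0041 0.0024] res [ 0.4  1.1 -0.1  0.5  0.1  0.4] ring [0.5999 0.2683 0.2228] bowl [0.4789 0.3136 0.2135]
theta -1.4 a,b [0.0018 0.0027] res [ 0.2  1.1 -0.7  0.6 -0.6  0.4  0.7  0.2] ring [0.5977 0.2691 0.2229] bowl [0.4766 0.3144 0.2143]
```

The spoon is level in the grip (θ≈−1°). The tool cannot tilt, so I'll tilt the spoon in the pads: lower the handle, ahead of the fingers, onto the empty peg's ball so the ring end rises. Travelling there high.

>>> servo_tool --increments '[{"grip": 1, "x": 0, "y": 0, "z": -30, "roll": -6.8}, {"grip": 1, "x": 0, "y": 0, "z": -35, "roll": -6.8}, {"grip": 1, "x": 0, "y": 0, "z": -35, "roll": -6.8}, {"grip": 1, "x": 10, "y": -25, "z": 0, "roll": 0}, {"grip": 1, "x": 10, "y": -35, "z": 0, "roll": 0}]'

```text
clock: 9.47
tcp_pos: [0.5299, 0.2295, 0.3036]
orientation: [0.001, -0.001, 1.0, 0.001]
wrist_force: [0.1, -0.7, -1.5]
finger_gap: 0.0114
grip_force: 23.7
```

>>> servo_tool --increments '[{"grip": 1, "x": 10, "y": -38, "z": 0, "roll": 0}, {"grip": 1, "x": 0, "y": -40, "z": 0, "roll": 0}, {"grip": 1, "x": 0, "y": -40, "z": 0, "roll": 0}, {"grip": 1, "x": 0, "y": -40, "z": 0, "roll": 0}, {"grip": 1, "x": 0, "y": -40, "z": 0, "roll": 0}]'

```text
clock: 9.88
tcp_pos: [0.517, 0.0283, 0.3011]
orientation: [-0.002, 0.001, 1.0, 0.0]
wrist_force: [0.4, -0.1, -0.8]
finger_gap: 0.0115
grip_force: 23.7
```

>>> servo_tool --increments '[{"grip": 1, "x": 0, "y": -30, "z": 0, "roll": 0}, {"grip": 1, "x": 0, "y": -20, "z": 0, "roll": 0}, {"grip": 1, "x": 0, "y": 0, "z": 0, "roll": 0}, {"grip": 1, "x": 0, "y": 0, "z": 0, "roll": 0}]'

```text
clock: 10.22
tcp_pos: [0.5174, -0.021, 0.3013]
orientation: [-0.002, 0.002, 1.0, 0.001]
wrist_force: [-0.3, 1.3, -0.4]
finger_gap: 0.0118
grip_force: 23.7
```

```bash
python3 - <<'E'
from h import *
to([.536,-.036,.250])
st=env.get_state();w=env.read_camera('wrist');s=env.read_camera('side');S=cam('side');W=cam('wrist',st)
a=np.pi+np.array([0,1,5])*np.pi/3
P=np.c_[.669+.103*np.cos(a),-.036+.103*np.sin(a),np.full(3,.232)]
for im,c in ((w,W),(s,S)):
    for v in proj(c,P): cv2.drawMarker(im,tuple(map(int,v)),(255,0,0),cv2.MARKER_CROSS,5,1)
print(proj(S,P))
o=np.hstack([cv2.resize(s[120:220,310:440],(520,400),interpolation=cv2.INTER_CUBIC),w[:400,180:460]])
save(o,'c4')
E
```

```text
clk 10.2167 tcp [ 0.5174 -0.021   0.3013] yaw_x 179.74 tilt [ 0.004  0.001 -1.   ] j [-0.2   0.19  0.06  1.44  0.   -0.19] gap 0.011832681838793192 F [-0.3  1.3 -0.4] g 23.712999522686005
go mm [-18.8 -15.   51.2]
[[370.79607261 209.06386238]
 [405.59150221 217.58042677]
 [362.43023124 186.98712278]]
```

View pics/c4.png

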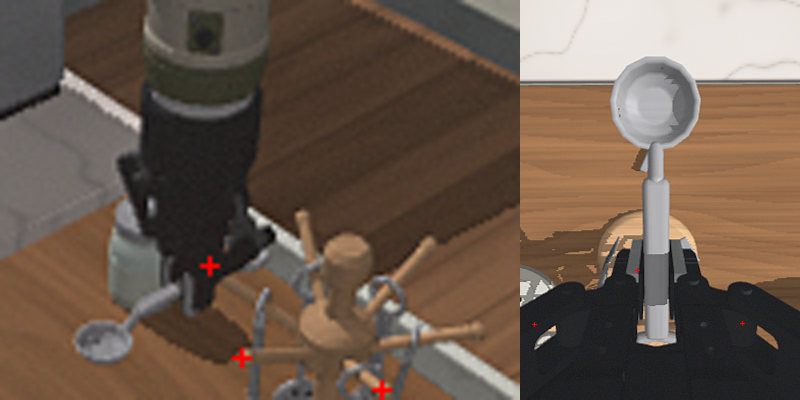

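Peg tip at (241,357) in the crop is on the predicted mark, so the crown is still at the front; spoon level. Lowering onto the ball.

>>> servo_tool --increments '[{"grip": 1, "x": -10, "y": -8, "z": 0, "roll": 0}, {"grip": 1, "x": -9, "y": -7, "z": 10, "roll": 0}, {"grip": 1, "x": 0, "y": 0, "z": 25, "roll": 0}, {"grip": 1, "x": 0, "y": 0, "z": 20, "roll": 0}, {"grip": 1, "x": 0, "y": 0, "z": 0, "roll": 0}]'

```text
clock: 10.73
tcp_pos: [0.5352, -0.0338, 0.243]
orientation: [-0.004, 0.0, 1.0, 0.001]
wrist_force: [-0.8, 0.2, -1.4]
finger_gap: 0.0111
grip_force: 23.7
```

>>> servo_tool --increments '[{"grip": 1, "x": 0, "y": 0, "z": 0, "roll": 0}, {"grip": 1, "x": 0, "y": 0, "z": 0, "roll": 0}]'

```text
clock: 10.9
tcp_pos: [0.5376, -0.0346, 0.2488]
orientation: [0.0, 0.0, 1.0, 0.0]
wrist_force: [0.6, 0.6, 0.1]
finger_gap: 0.0115
grip_force: 23.7
```

```bash
python3 - <<'E'
from h import *
to([.536,-.036,.225])
E
```

```text
clk 10.9 tcp [ 0.5376 -0.0346  0.2488] yaw_x 179.96 tilt [-0.  0. -1.] j [-0.21  0.24 -0.01  1.32  0.   -0.21] gap 0.011533047899673916 F [0.6 0.6 0.1] g 23.69665950536728
go mm [ 1.6 -1.4 23.8]
```

>>> servo_tool --increments '[{"grip": 1, "x": 1, "y": -1, "z": 10, "roll": 0}, {"grip": 1, "x": 0, "y": 0, "z": 8, "roll": 0}, {"grip": 1, "x": 0, "y": 0, "z": 5, "roll": 0}, {"grip": 1, "x": 0, "y": 0, "z": 5, "roll": 0}, {"grip": 1, "x": 0, "y": 0, "z": 4, "roll": 0}]'

```text
clock: 11.32
tcp_pos: [0.5363, -0.0362, 0.2166]
orientation: [0.0, 0.001, 1.0, -0.0]
wrist_force: [-1.7, 0.9, 7.0]
finger_gap: 0.0112
grip_force: 25.3
```

>>> servo_tool --increments '[{"grip": 1, "x": 0, "y": 0, "z": 4, "roll": 0}, {"grip": 1, "x": 0, "y": 0, "z": 0, "roll": 0}]'

```text
clock: 11.48
tcp_pos: [0.5366, -0.0362, 0.2127]
orientation: [0.001, 0.001, 1.0, -0.0]
wrist_force: [-0.8, -0.1, 3.3]
finger_gap: 0.0113
grip_force: 25.8
```

```bash
python3 - <<'E'
from h import *
to([.536,-.036,.205])
print(env.get_state()['ft_torque'])
E
```

```text
clk 11.4833 tcp [ 0.5366 -0.0362  0.2127] yaw_x 179.9 tilt [-0.001 -0.    -1.   ] j [-0.22  0.25 -0.09  1.23  0.   -0.22] gap 0.011283953312434375 F [-0.8 -0.1  3.3] g 25.782936215400696
go mm [0.6 0.2 7.7]
[0.05164712 0.06258095 0.06024704]
```

It pivots with only a few newtons. Continuing down.

>>> servo_tool --increments '[{"grip": 1, "x": 0, "y": 0, "z": 4, "roll": 0}, {"grip": 1, "x": 0, "y": 0, "z": 4, "roll": 0}, {"grip": 1, "x": 0, "y": 0, "z": 3, "roll": 0}, {"grip": 1, "x": 0, "y": 0, "z": 0, "roll": 0}]'

```text
clock: 11.82
tcp_pos: [0.5378, -0.0365, 0.2028]
orientation: [0.002, 0.001, 1.0, -0.0]
wrist_force: [-0.7, -0.3, 6.8]
finger_gap: 0.0112
grip_force: 28.9
```

```bash
python3 - <<'E'
from h import *
to([.536,-.036,.245])
s=env.read_camera('side');w=env.read_camera('wrist')
o=np.hstack([cv2.resize(s[150:250,310:440],(520,400),interpolation=cv2.INTER_CUBIC),w[:400,180:460]])
save(o,'c5')
E
```

```text
clk 11.8167 tcp [ 0.5378 -0.0365  0.2028] yaw_x 179.89 tilt [-0.005 -0.001 -1.   ] j [-0.22  0.25 -0.11  1.21  0.   -0.21] gap 0.011215207388025962 F [-0.7 -0.3  6.8] g 28.936807215213776
go mm [  1.6   0.5 -42.2]
```

View pics/c5.png

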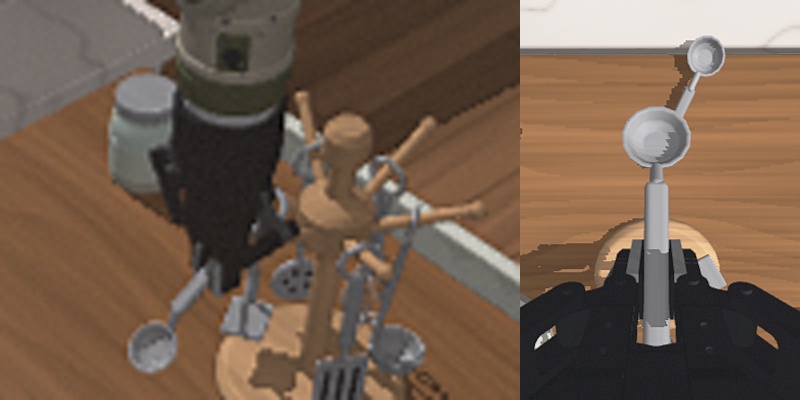

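Spoon is clearly tilted: bowl at side (348,237) and wrist (316,136). Computing the tilt.

```bash
python3 - <<'E'
from h import *
tilt(0,[(cam('side'),None,(348.25,236.75)),(cam('wrist'),None,(316,136))])
E
```

```text
theta 28.0 a,b [ 0.0034 -0.0025] res [ 0.3  0.1 -0.5  0.1 -0.2  0.1] ring [ 0.5855 -0.0366  0.2451] bowl [ 0.4775 -0.0364  0.1735]
```

```bash
python3 - <<'E'
from h import *
st,Rm=tool(); W=cam('wrist');S=cam('side')
g=st['tcp_pos']-.019*Rm[:,2]; d=-Rm[:,0]; up=-Rm[:,2]; lat=Rm[:,1]
for rim in (.012,.005):
  for th in (0,20,28,34,40,46,52):
    t=np.radians(th);h=d*np.cos(t)+up*np.sin(t);n=-d*np.sin(t)+up*np.cos(t)
    b=g-.002*up-.077*h-rim*n
    e=proj(W,[b+.02*lat,b-.02*lat]);print(rim,th,proj(W,b).round(0)[0],'diam',abs(e[0,0]-e[1,0]).round(0),proj(S,b).round(1)[0],'ring',((g-.002*up+.052*h-st['tcp_pos'])*1000).round(0))
print(proj(S,[[.5655,-.036,.231]]))
E
```

```text
0.012 0 [316. 103.] diam 90.0 [343.8 231.5] ring [52. -0. 17.]
0.012 20 [316. 122.] diam 75.0 [345.8 236.2] ring [49. -0. 35.]
0.012 28 [316. 132.] diam 70.0 [347.2 237.3] ring [46. -0. 42.]
0.012 34 [316. 140.] diam 67.0 [348.5 238. ] ring [43. -0. 46.]
0.012 40 [316. 149.] diam 65.0 [349.9 238.3] ring [40. -0. 51.]
0.012 46 [316. 158.] diam 62.0 [351.4 238.4] ring [36. -0. 55.]
0.012 52 [316. 168.] diam 60.0 [353.  238.3] ring [32. -0. 58.]
0.005 0 [316. 103.] diam 95.0 [343.9 229.8] ring [52. -0. 17.]
0.005 20 [316. 117.] diam 78.0 [345.3 235. ] ring [49. -0. 35.]
0.005 28 [316. 127.] diam 73.0 [346.5 236.4] ring [46. -0. 42.]
0.005 34 [316. 134.] diam 70.0 [347.6 237.2] ring [43. -0. 46.]
0.005 40 [316. 143.] diam 67.0 [348.8 237.8] ring [40. -0. 51.]
0.005 46 [316. 151.] diam 64.0 [350.2 238.1] ring [36. -0. 55.]
0.005 52 [316. 160.] diam 62.0 [351.7 238.2] ring [32. -0. 58.]
[[370.64783358 209.38632207]]
```

θ is about 30°, but the ring height is uncertain by a few mm. Lifting clear, backing off to in front of the peg, and measuring the ring itself.

>>> servo_tool --increments '[{"grip": 1, "x": 0, "y": 0, "z": -20, "roll": 0}, {"grip": 1, "x": 0, "y": 0, "z": -30, "roll": 0}, {"grip": 1, "x": 25, "y": 0, "z": 0, "roll": 0}, {"grip": 1, "x": 25, "y": 0, "z": 0, "roll": 0}, {"grip": 1, "x": 8, "y": 0, "z": 20, "roll": 0}]'

```text
clock: 12.33
tcp_pos: [0.4781, -0.0363, 0.2348]
orientation: [0.003, 0.001, 1.0, -0.001]
wrist_force: [0.3, 0.0, -1.2]
finger_gap: 0.0116
grip_force: 28.0
```

>>> servo_tool --increments '[{"grip": 1, "x": 0, "y": 0, "z": 10, "roll": 0}, {"grip": 1, "x": 0, "y": 0, "z": 0, "roll": 0}, {"grip": 1, "x": 0, "y": 0, "z": 0, "roll": 0}, {"grip": 1, "x": 0, "y": 0, "z": 0, "roll": 0}]'

```text
clock: 12.67
tcp_pos: [0.4792, -0.0362, 0.2214]
orientation: [0.0, 0.001, 1.0, 0.0]
wrist_force: [0.0, -0.2, -0.2]
finger_gap: 0.0111
grip_force: 28.0
```

```bash
python3 - <<'E'
from h import *
to([.497,-.036,.205])
st=env.get_state();w=env.read_camera('wrist');s=env.read_camera('side');t=env.read_camera('top')
g=st['tcp_pos'];S=cam('side');T=cam('top')
r=g+[.045,0,.045]; us=proj(S,r)[0];ut=proj(T,r)[0];print(us,ut)
def crop(im,u,w,h,k):
    x,y=int(u[0]-w/2),int(u[1]-h/2);print('crop',x,y,k);return cv2.resize(im[y:y+h,x:x+w],None,fx=k,fy=k,interpolation=cv2.INTER_CUBIC)
o=np.zeros((600,800,3),np.uint8)
o[:400,:480]=crop(s,us,80,66,6)[:400].copy() if 0 else cv2.copyMakeBorder(crop(s,us,80,66,6),0,4,0,0,0)[:400]
o[:320,480:800]=crop(t,ut,40,40,8); o[400:600,:320]=cv2.resize(w,(320,200))
o[320:600,480:800]=cv2.resize(w[200:400,205:433],(320,280))
save(o,'c6');save(s,'side6');save(t,'top6');save(w,'w6')
E
```

```text
clk 12.6667 tcp [ 0.4792 -0.0362  0.2214] yaw_x 179.9 tilt [-0.  0. -1.] j [-0.24  0.13 -0.21  1.23  0.   -0.24] gap 0.011122799496867489 F [ 0.  -0.2 -0.2] g 27.962867617607117
go mm [-17.8   0.2  16.4]
[361.25714221 206.64228552] [396.68635527 196.4840047 ]
crop 321 173 6
crop 376 176 8
```

View pics/c6.png

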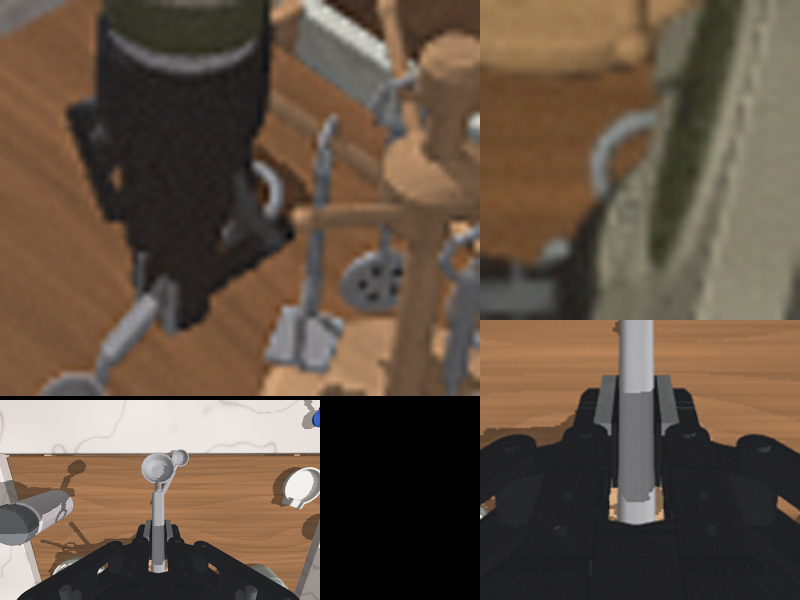

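Ring visible: side outer right edge at about (368.5,204.7), arc top about (363.5,199.3); top view left edge x≈389.8, upper edge y≈190. Fitting the ring pose to these.

```bash
python3 - <<'E'
from h import *
from scipy.optimize import least_squares
st,Rm=tool(); W=cam('wrist');S=cam('side');T=cam('top')
g=st['tcp_pos']-.019*Rm[:,2]; d=-Rm[:,0]; up=-Rm[:,2]; lat=Rm[:,1]
ph=np.linspace(0,2*np.pi,361)
def model(p):
    th,a,b=p;h=d*np.cos(th)+up*np.sin(th);n=-d*np.sin(th)+up*np.cos(th);o=g+b*up+a*h
    c=o+.051*h; ring=c+.0180*(np.cos(ph)[:,None]*h+np.sin(ph)[:,None]*lat)   # ~outer silhouette
    return c,ring,o-.078*h-.012*n
def f(p):
    c,ring,bw=model(p); rs=proj(S,ring);rt=proj(T,ring);w=proj(W,bw)[0]
    e=[rs[:,0].max()-368.5, rs[rs[:,0].argmax(),1]-204.7, np.linalg.norm(rs-[363.5,199.3],axis=1).min(), rt[:,0].min()-389.75, rt[:,1].min()-190, (w[1]-134)/3, p[1]*150,(p[2]+.002)*150]
    return e
for b0 in (-.002,.006):
  q=least_squares(f,[.55,0,b0]);c,_,bw=model(q.x)
  print(np.degrees(q.x[0]).round(1),q.x[1:].round(4),np.round(q.fun,1),'ring-tcp mm',((c-st['tcp_pos'])*1000).round(1))
for th in (25,30,35,40):
  for b in (-.002,.004):
    print(th,b,np.round(f([np.radians(th),.001,b]),1))
E
```

```text
29.4 [0.001  0.0045] [-0.9  0.   0.6 -0.2 -0.6  0.2  0.1  1. ] ring-tcp mm [45.2 -0.1 49. ]
29.4 [0.001  0.0045] [-0.9  0.   0.6 -0.2 -0.6  0.2  0.1  1. ] ring-tcp mm [45.2 -0.1 49. ]
25 -0.002 [-0.6  2.4  3.1 -0.7 -1.  -2.   0.2  0. ]
25 0.004 [-0.5  0.9  1.5 -0.4 -1.4 -1.8  0.2  0.9]
30 -0.002 [-1.1  1.6  2.2 -0.5 -0.2  0.3  0.2  0. ]
30 0.004 [-1.   0.   0.6 -0.2 -0.5  0.5  0.2  0.9]
35 -0.002 [-1.8  0.9  1.5 -0.3  0.9  2.6  0.2  0. ]
35 0.004 [-1.6 -0.6  0.1  0.   0.6  2.9  0.2  0.9]
40 -0.002 [-2.6  0.4  1.1 -0.1  2.1  5.1  0.2  0. ]
40 0.004 [-2.4 -1.2  0.4  0.2  1.8  5.5  0.2  0.9]
```

Ring sits (46, 0, 49) mm from the TCP, θ≈30°. Going to the pre-thread pose, then along the peg line.

>>> servo_tool --increments '[{"grip": 1, "x": 0, "y": 0, "z": 15, "roll": 0}, {"grip": 1, "x": -9, "y": 0, "z": 12, "roll": 0}, {"grip": 1, "x": -9, "y": 0, "z": 0, "roll": 0}, {"grip": 1, "x": 0, "y": 0, "z": 0, "roll": 0}, {"grip": 1, "x": 0, "y": 0, "z": 0, "roll": 0}]'

```text
clock: 13.23
tcp_pos: [0.4972, -0.0362, 0.1948]
orientation: [0.0, 0.001, 1.0, -0.0]
wrist_force: [-0.1, 0.1, -0.1]
finger_gap: 0.0116
grip_force: 28.0
```

```bash
python3 - <<'E'
from h import *
to([.4975,-.036,.1937])
E
```

```text
clk 13.2333 tcp [ 0.4972 -0.0362  0.1948] yaw_x 179.92 tilt [-0. -0. -1.] j [-0.23  0.18 -0.22  1.17  0.   -0.23] gap 0.011572646566941505 F [-0.1  0.1 -0.1] g 27.972762286663055
go mm [-0.3  0.2  1.1]
```

>>> servo_tool --increments '[{"grip": 1, "x": -8, "y": 0, "z": 5, "roll": 0}, {"grip": 1, "x": -6, "y": 0, "z": 3, "roll": 0}, {"grip": 1, "x": 0, "y": 0, "z": 0, "roll": 0}]'

```text
clock: 13.48
tcp_pos: [0.5115, -0.0362, 0.1859]
orientation: [0.0, 0.001, 1.0, -0.0]
wrist_force: [0.2, 0.7, -1.9]
finger_gap: 0.0115
grip_force: 28.0
```

>>> servo_tool --increments '[{"grip": 1, "x": -4, "y": 0, "z": 2, "roll": 0}, {"grip": 1, "x": -4, "y": 0, "z": 2, "roll": 0}, {"grip": 1, "x": 0, "y": 0, "z": 0, "roll": 0}]'

```text
clock: 13.73
tcp_pos: [0.5189, -0.0362, 0.1819]
orientation: [0.0, 0.001, 1.0, 0.0]
wrist_force: [0.0, 0.3, -1.2]
finger_gap: 0.0113
grip_force: 28.0
```

```bash
python3 - <<'E'
from h import *
to([.532,-.036,.1755])
s=env.read_camera('side');save(s,'side7')
E
```

```text
clk 13.7333 tcp [ 0.5189 -0.0362  0.1819] yaw_x 179.9 tilt [-0.  0. -1.] j [-0.22  0.23 -0.19  1.15  0.   -0.22] gap 0.011251390576869982 F [ 0.   0.3 -1.2] g 27.973183393478394
go mm [-13.1   0.2   6.4]
```

>>> servo_tool --increments '[{"grip": 1, "x": -5, "y": 0, "z": 2.5, "roll": 0}, {"grip": 1, "x": -4, "y": 0, "z": 2, "roll": 0}, {"grip": 1, "x": -4, "y": 0, "z": 2, "roll": 0}, {"grip": 1, "x": 0, "y": 0, "z": 0, "roll": 0}]'

```text
clock: 14.12
tcp_pos: [0.532, -0.0362, 0.1752]
orientation: [-0.0, 0.001, 1.0, 0.0]
wrist_force: [-0.1, 0.1, -0.9]
finger_gap: 0.0109
grip_force: 28.0
```

```bash
python3 - <<'E'
from h import *
to([.536,-.036,.1735])
s=env.read_camera('side');save(s,'side8')
E
```

```text
clk 14.1167 tcp [ 0.532  -0.0362  0.1752] yaw_x 179.9 tilt [ 0.  0. -1.] j [-0.22  0.26 -0.17  1.14  0.   -0.22] gap 0.0109469020949134 F [-0.1  0.1 -0.9] g 27.97336310148239
go mm [-4.   0.2  1.7]
```

No contact while threading. Probing: raising should make the ring's lower bar touch the peg after about 6 mm if it is threaded.

>>> servo_tool --increments '[{"grip": 1, "x": 0, "y": 0, "z": -4, "roll": 0}, {"grip": 1, "x": 0, "y": 0, "z": 0, "roll": 0}]'

```text
clock: 14.33
tcp_pos: [0.5315, -0.0362, 0.1805]
orientation: [0.0, 0.001, 1.0, -0.0]
wrist_force: [0.2, 0.0, -0.6]
finger_gap: 0.0114
grip_force: 28.0
```

>>> servo_tool --increments '[{"grip": 1, "x": 0, "y": 0, "z": -3, "roll": 0}, {"grip": 1, "x": 0, "y": 0, "z": 0, "roll": 0}]'

```text
clock: 14.5
tcp_pos: [0.531, -0.0361, 0.1831]
orientation: [-0.0, 0.001, 1.0, 0.0]
wrist_force: [-0.5, -0.7, -1.9]
finger_gap: 0.0111
grip_force: 27.8
```

>>> servo_tool --increments '[{"grip": 1, "x": 0, "y": 0, "z": -2, "roll": 0}, {"grip": 1, "x": 0, "y": 0, "z": 0, "roll": 0}]'

```text
clock: 14.67
tcp_pos: [0.5301, -0.0361, 0.1841]
orientation: [-0.001, 0.001, 1.0, 0.0]
wrist_force: [-2.7, -1.0, -4.3]
finger_gap: 0.0112
grip_force: 27.5
```

Contact appears at about 7 mm, with the force direction of the peg's underside: the ring is threaded. Going back down a little lower and further in, then releasing.

>>> servo_tool --increments '[{"grip": 1, "x": 0, "y": 0, "z": 5, "roll": 0}, {"grip": 1, "x": -3, "y": 0, "z": 5, "roll": 0}, {"grip": 1, "x": 0, "y": 0, "z": 2, "roll": 0}, {"grip": 1, "x": 0, "y": 0, "z": 0, "roll": 0}, {"grip": 1, "x": 0, "y": 0, "z": 0, "roll": 0}]'

```text
clock: 15.08
tcp_pos: [0.5345, -0.0361, 0.1728]
orientation: [0.0, 0.001, 1.0, 0.0]
wrist_force: [-0.5, 0.2, -0.3]
finger_gap: 0.0112
grip_force: 27.9
```

>>> servo_tool --increments '[{"grip": 0.9, "x": 0, "y": 0, "z": 0, "roll": 0}, {"grip": 0.7, "x": 0, "y": 0, "z": 0, "roll": 0}, {"grip": 0.5, "x": 0, "y": 0, "z": 0, "roll": 0}, {"grip": 0.4, "x": 0, "y": 0, "z": 0, "roll": 0}, {"grip": 0.4, "x": 0, "y": 0, "z": 0, "roll": 0}]'

```text
clock: 15.5
tcp_pos: [0.5344, -0.0362, 0.173]
orientation: [0.0, 0.001, 1.0, 0.0]
wrist_force: [-0.2, -0.4, 0.5]
finger_gap: 0.051
grip_force: 0.0
```

>>> servo_tool --increments '[{"grip": 0.4, "x": 5, "y": 0, "z": 0, "roll": 0}, {"grip": 0.4, "x": 15, "y": 0, "z": 0, "roll": 0}, {"grip": 0.4, "x": 25, "y": 0, "z": 0, "roll": 0}, {"grip": 0.4, "x": 30, "y": 0, "z": 0, "roll": 0}, {"grip": 0.4, "x": 30, "y": 0, "z": 0, "roll": 0}]'

```text
clock: 15.92
tcp_pos: [0.4279, -0.0359, 0.1725]
orientation: [-0.0, 0.001, 1.0, 0.0]
wrist_force: [-0.2, -0.9, 0.1]
finger_gap: 0.0511
grip_force: 0.0
```

```bash
python3 - <<'E'
from h import *
to([.43,-.036,.3])
s=env.read_camera('side');save(s,'side9');w=env.read_camera('wrist');save(w,'w9');t=env.read_camera('top');save(t,'top9')
b=cv2.imread('pics/side2.png')[:,:,::-1].astype(int)
m=(abs(s.astype(int)-b).sum(2)>60).astype(np.uint8)
S=cam('side')
# expected spoon hanging at radius r
for r in (.04,.055,.07,.085):
    z=.231-(.103-r)*.5317; x=.6675-r
    print(r,proj(S,[[x,-.036,z-.0115],[x,-.036,z-.0115-.07],[x,-.036,z-.0115-.129]]).round(0).tolist())
n,l,stt,c=cv2.connectedComponentsWithStats(m)
for i in range(1,n):
    if stt[i,4]>25: print(stt[i],c[i].round(0))
E
```

```text
clk 15.9167 tcp [ 0.4279 -0.0359  0.1725] yaw_x 179.92 tilt [ 0.  0. -1.] j [-0.27  0.06 -0.41  1.1   0.   -0.27] gap 0.051082313329250485 F [-0.2 -0.9  0.1] g 0.0
go mm [-2.000e+00 -1.000e-01 -1.275e+02]
0.04 [[384.0, 211.0], [382.0, 227.0], [380.0, 239.0]]
0.055 [[381.0, 212.0], [379.0, 227.0], [377.0, 240.0]]
0.07 [[377.0, 212.0], [375.0, 228.0], [374.0, 241.0]]
0.085 [[374.0, 212.0], [372.0, 228.0], [371.0, 241.0]]
[  200     0   256   154 15153] [348.  64.]
[   70     7   196   297 18310] [159. 136.]
[110  89  10   9  67] [115.  93.]
[ 279  106   89  146 3631] [335. 185.]
[254 121  23   5  68] [266. 123.]
[400 149  15  20 115] [407. 159.]
[376 225   9  15  73] [381. 233.]
[473 301  15  10  75] [480. 305.]
[ 485  309  107   90 1975] [540. 355.]
[ 368  310   69   62 1221] [406. 344.]
[188 315  18  12  56] [194. 320.]
[156 320  28  43 425] [169. 340.]
[232 322  25  13 109] [244. 327.]
[610 322  12  13  69] [614. 329.]
[204 324  12   5  27] [210. 326.]
[194 329  26  20 100] [210. 334.]
[578 328  25  28 402] [590. 340.]
[ 258  335  170   65 3595] [336. 378.]
[565 338   8  22  85] [568. 349.]
[ 427  361   71   39 1460] [458. 385.]
```

A new blob at (381,233) matches a bowl hanging from the peg. Retreating, letting it settle, then checking numerically (picture views are used up).

>>> servo_tool --increments '[{"grip": 0.4, "x": 30, "y": 0, "z": 0, "roll": 0}, {"grip": 0.4, "x": 0, "y": 20, "z": -30, "roll": 0}, {"grip": 0.4, "x": 0, "y": 30, "z": -25, "roll": 0}, {"grip": 0.4, "x": 0, "y": 35, "z": -20, "roll": 0}, {"grip": 0.4, "x": 0, "y": 35, "z": -20, "roll": 0}]'

```text
clock: 16.48
tcp_pos: [0.4004, 0.085, 0.2694]
orientation: [0.001, 0.002, 1.0, 0.0]
wrist_force: [1.1, -0.5, -0.5]
finger_gap: 0.051
grip_force: 0.0
```

>>> servo_tool --increments '[{"grip": 0.4, "x": 0, "y": 35, "z": 0, "roll": 0}, {"grip": 0.4, "x": 0, "y": 35, "z": 0, "roll": 0}, {"grip": 0.4, "x": 0, "y": 35, "z": 0, "roll": 0}, {"grip": 0.4, "x": 0, "y": 35, "z": 0, "roll": 0}, {"grip": 0.4, "x": 0, "y": 0, "z": 0, "roll": 0}]'

```text
clock: 16.9
tcp_pos: [0.4005, 0.2295, 0.268]
orientation: [0.001, -0.002, 1.0, 0.001]
wrist_force: [0.3, -0.6, 0.6]
finger_gap: 0.0511
grip_force: 0.0
```

>>> servo_tool --increments '[{"grip": 0.4, "x": 0, "y": 0, "z": 0, "roll": 0}, {"grip": 0.4, "x": 0, "y": 0, "z": 0, "roll": 0}, {"grip": 0.4, "x": 0, "y": 0, "z": 0, "roll": 0}, {"grip": 0.4, "x": 0, "y": 0, "z": 0, "roll": 0}, {"grip": 0.4, "x": 0, "y": 0, "z": 0, "roll": 0}]'

```text
clock: 17.32
tcp_pos: [0.4001, 0.2231, 0.2679]
orientation: [0.0, 0.002, 1.0, 0.0]
wrist_force: [0.8, -0.3, -0.4]
finger_gap: 0.0514
grip_force: 0.0
```

>>> servo_tool --increments '[{"grip": 0.4, "x": 0, "y": 0, "z": 0, "roll": 0}, {"grip": 0.4, "x": 0, "y": 0, "z": 0, "roll": 0}, {"grip": 0.4, "x": 0, "y": 0, "z": 0, "roll": 0}, {"grip": 0.4, "x": 0, "y": 0, "z": 0, "roll": 0}, {"grip": 0.4, "x": 0, "y": 0, "z": 0, "roll": 0}]'

```text
clock: 17.73
tcp_pos: [0.3998, 0.224, 0.2678]
orientation: [0.0, 0.001, 1.0, 0.0]
wrist_force: [-0.9, 0.2, 0.1]
finger_gap: 0.0513
grip_force: 0.0
```

```bash
python3 - <<'E'
from h import *
to([.43,-.036,.3])
T0=cv2.imread('pics/top0.png')[:,:,::-1].astype(int)
B=cv2.imread('pics/side2.png')[:,:,::-1].astype(int)
prev=None
for k in range(4):
    for _ in range(4): s=env.read_camera('side')
    if prev is not None: 
        d=abs(s.astype(int)-prev)[160:270,340:450].sum(2);print('motion',d.max(),(d>40).sum())
    prev=s.astype(int)
save(s,'side10')
g=lambda im:cv2.cvtColor(im.astype(np.uint8),cv2.COLOR_RGB2GRAY)
def shift(u,w=5):
    x,y=u;t=g(B)[y-w:y+w+1,x-w:x+w+1];r=cv2.matchTemplate(g(s)[y-w-5:y+w+6,x-w-5:x+w+6],t,cv2.TM_CCOEFF_NORMED);_,v,_,p=cv2.minMaxLoc(r);return (p[0]-5,p[1]-5,round(v,2))
for n,u in dict(free=(371,209),tip5=(362,187),tip2=(429,203),tip4=(417,181),cup=(420,300),plain=(320,272),jar=(346,182),plate=(450,262)).items(): print(n,shift(u))
m=(abs(s.astype(int)-B).sum(2)>60)[195:260,350:410]
print('\n'.join(''.join('#' if v else '.' for v in r) for r in m[10:50,10:45]))
E
```

```text
clk 17.7333 tcp [0.3998 0.224  0.2678] yaw_x 179.89 tilt [-0.  0. -1.] j [ 0.34  0.08 -0.16  1.33  0.    0.34] gap 0.05133639423663826 F [-0.9  0.2  0.1] g 0.0
go mm [ -30.7 -259.9  -32.2]
motion 156 23
motion 176 45
motion 213 18
free (0, 0, 0.97)
tip5 (0, 0, 0.97)
tip2 (0, 0, 0.99)
tip4 (0, 0, 0.99)
cup (0, 0, 1.0)
plain (0, 0, 1.0)
jar (0, 0, 0.99)
plate (0, 0, 1.0)
.....................######........
.....................##...##.......
...........#...............#.......
............................#......
.........#...................#.....
...................................
......................#............
......................##...........
.......................###.##......
.......................###.##......
......................##..##.......
......................##...........
...................................
.......................##..........
.....................#.............
...................................
...................................
.......................#...........
...................................
...................................
............#..........#...........
.....................####..........
......#.............#####..........
....................####...........
....................####...........
....................####...........
....................####...........
....................####...........
....................#####..........
....................####...........
..................#######..........
.................#########.........
..................########.........
......................###..........
...................#...#........#..
....................#..............
...................##..............
....................#..............
.....................##.##.........
........................##.........
```

Crown and other things unmoved; the spoon's outline is vertical below the peg (x≈383, y 205–238), still swinging slightly. Letting it settle.

```bash
python3 - <<'E'
from h import *
prev=None
for k in range(12):
    for _ in range(6): s=env.read_camera('side')
    if prev is not None: 
        d=abs(s.astype(int)-prev)[160:270,340:450].sum(2);print((d>60).sum(),d.max(),end='; ')
    prev=s.astype(int)
print(env.get_state()['clock'])
E
```

```text
7 153; 1 82; 0 22; 1 84; 0 46; 0 42; 0 23; 0 20; 0 21; 0 23; 1 65; 22.1333
```

```bash
python3 -c "
from h import *
B=cv2.imread('pics/side2.png')[:,:,::-1].astype(int);s=env.read_camera('side')
m=(abs(s.astype(int)-B).sum(2)>60)[203:246,368:400]
print('\n'.join(''.join('#' if v else '.' for v in r) for r in m))
print(env.hand_in())"
```

```text
................................
.............#####..............
.............######.............
.............##...##............
...#...............#............
....................#...........
.#...................#..........
.....................#........#.
..............#.................
.............###................
...............###.##...........
...............###.##...........
..............##..##............
..............##................
................................
...............##...............
.............#..................
................................
............................#...
...............#................
................................
................................
....#..........#................
.............####...............
............#####...............
............####................
............####................
............####................
............####................
............####................
............#####...............
...........#####................
..........#######...............
.........#########..............
..........########..............
..............###...............
...........#...##.......#.......
...........#....................
............#...................
............#...................
.............##.##..............
................#..............#
................................
the job is handed in; nothing more can be done
None
```

The job is handed in: the crown was turned so its empty peg faces the robot, and the ring spoon hangs at rest on it, bowl down, with the crown, cup, jar, plate and plain spoon unmoved. The final hang was checked from image differences rather than viewed.

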